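# Shut the parts drawer and press its label holder home

### The arm

A 6-joint arm with a two-finger parallel gripper is mounted at the origin on a cart in front of the work surface, level with it; the furniture and walls round the work are solid. World frame = base frame: x ahead of the robot, y to its left, z up, the work surface at z = 0. Lengths are in m, angles in degrees, forces in N, time in s.
With the tool pointing down it reaches from about 0.25 to 0.725 m from the base axis. Payload 9.7 kg.
Tool frame: the origin (TCP) lies on the mounting face of the last link; the fingertips stand 173 mm ahead of it and the grasp point (between the pads) lies 155 mm ahead of it; z points along the fingers, y is the direction in which the jaws open and shut (so a half turn about z gives the same grasp; the last joint's range is limited). The gripper opens to 85 mm and grips with 20 to 120 N. Pads are 22 mm wide; open, the fingers measure 114 mm over their backs; the gripper's body (76 mm by 85 mm) begins 54 mm behind the grasp point. The pads swing forward as they close: fully open they stand 13 mm farther back than shut.
Start: joints at [70.015, 4.979, 10.078, 95.1, 0, 90], TCP at [0.188, 0.517, 0.405] pointing down, gripper open.
Joint ranges: [-179.16, 179.16], [-48.56, 103.87], [-65.8, 70.77], [-126.05, 130.52], [-82.76, 87.17], [-180, 180]. Speed limits (degrees/s): [127.2, 127.2, 147.25, 180, 180, 180].

### API

Orientations are given as [roll, pitch, yaw] about the fixed x, y, z axes, in that order (R = Rz(yaw) Ry(pitch) Rx(roll)).
In Python, from workcell import * gives the robot as it stands.
- The arm moves only by the tool jog_arm, never from a script. Its argument "increments" is a list of rows, each an object with "delta_rot": the turn, a rotation vector about the world's x, y, z in degrees, a list of three; "travel": the shift along the world's x, y, z in cm, a list of three; "grip": the closure in counts, from 0 (fully open) to 255 (shut). In form: [{"delta_rot": [rx, ry, rz], "travel": [dx, dy, dz], "grip": grip}, ...]. A call has 1 to 12 rows; each row is the pose to reach, as a shift and turn from the pose commanded when the call began; what a row does not reach only later rows make up. A row lasts 1/10 s, in which the tool goes at most 50 mm and 8.59 degrees, less where a joint would pass 70% of its speed; a pose out of reach is approached as far as the arm can. A call with a gripper value outside its range is refused whole. The fingers move at their own pace and stop on an object; "squeeze" is the grip in N (left out, the last holds). Time passes only in rows, so rows that repeat a pose let the fingers close. It gives the time, the measured TCP pose, the force and the opening at its end, in the units of the state.
- sense(): the state, without advancing time (a new reading comes with each control period).
- grab_frame(name): name is "scene" or "top" or "wrist"; returns (picture, depth): 400x640x3 uint8, red, green, blue; 400x640 float32, m along the optical axis (not along the pixel's ray), 0 where there is no reading.
- camera_model(name): a dict with "vfov" (degrees; the focal length in pixels is half the picture's height over the tangent of half this angle, whatever the lens; pixels are square), "cx", "cy" (the principal point, pixels), "position" and "orientation" of the camera in the world. Camera axes: x right, y down, z forward; pixel columns grow to the right and rows downward; lengths in m; the calibration is good to about 2 mm. A picture is of the moment at which its call begins: read the wrist's pose just before it. camera_model takes no time and is no camera call; for the wrist camera it gives the pose at the moment of the call.
- close_job(): hands the job in, once; it reports no verdict.
Trained networks look in the newest picture that a camera, given by its name, has taken for a name from the list of things; names that differ only in an ending like _2 or _b are one class to them, and where a whole thing is asked for, a point or a joint stands for the part that bears it (a point fixed in the world has none). Each returns a list of dicts, best first, with "conf" (0 to 1); they miss things now and then, are a little off and sometimes report something else, mostly with a low value. They report only what shows in the picture. A call takes as long as a camera call.
- find_in(camera, name): "bbox" ([centre column, centre row, width, height] in pixels, round what is visible of it).
- outline_of(camera, name): "region" (400x640 bool, what is visible of it) and "bbox" ([centre column, centre row, width, height] in pixels, round what is visible of it).
- landmark_of(camera, name): "centre" ([column, row] in pixels: a listed point, or the origin of a listed thing).
The state is a dict: "clock": time; "joint_positions": joint angles; "qd": joint speeds; "tau": joint torques, N m; "position": TCP position; "ee_rot": TCP orientation; "force": force on the tool from outside, world axes, zero at the start; "wrist_torque": the same for the moment, N m; "gripper_width": finger opening in m.
Only numpy, scipy, OpenCV 4.12 (cv2) and the standard library are available. Lean on these libraries where they do the work, as an engineer would, in place of code of your own. Each camera call takes 0.05 s, during which the arm holds its last target.

### The job

Close up the little grey parts cabinet: first push its blue drawer fully shut with the padlock left inside, then take the green label holder out of its wooden stand and slip its tongue down behind the aluminium lip on top of the cabinet, with the white label facing the same way as the drawer front. Push the holder down against the spring until its bar is fully down on the black end pieces and finish while still holding it pressed home there: do not let go, or the spring lifts it again. Do not disturb the small key fob, the pliers and the cutter wheel lying on the desk.

Things in the scene. Friction and masses are not known exactly. Their poses are not given: they have to be found in the camera images.
- holder_mid (a point): Middle of the bar of the green label holder, an upright T-shaped plate, 60 g. Bar: 12 mm thick (x), 76 mm wide (y), 38 mm high (z), 19 mm above and below this point. The white label is on its -x face. z up. At the start the bar rests on the stand; it lifts straight out. Pinch it across the 12 mm, from above, near the top, so that the finger tips stay above the bar's lower edge.
- tongue_tip (a point): Middle of the lower edge of the holder's tongue, 44 mm below holder_mid, same axes. The tongue is 4 mm thick (x), 50 mm wide (y) and sticks 25 mm down from the bar.
- label_face (a point): Middle of the white label on the holder, 6 mm from holder_mid towards the holder's -x; same axes.
- stand: Fixed pale wooden block, 36 x 100 x 30 mm (x, y, z), with a slot 7 x 55 mm, 27 mm deep, in its top; origin at the centre of its underside. Between the stand and the cabinet stands a machine 0.22 m high, and on it a white lamp reaching 0.45 m above the desk (x 0.34 to 0.48 m, y 0 to 0.17 m from the robot's base): pass well above it.
- slot_mouth (a point): Centre of the channel's mouth, 105 mm above the desk, level with the tops of the black end pieces that stop the holder's bar. z up; -x is the way the drawer front faces. The channel runs along y: 7 mm wide (x), 60 mm long, so the tongue has 1.5 mm to spare each way in x and 5 mm in y. The spring seat lies 18 mm below. The cabinet's front plane is 40 mm towards -x from here.
- cabinet: Fixed grey cabinet, 110 deep (x), 120 wide (y), 75 mm high, -x to the front; origin on its underside, midway across, 65 mm behind the front plane. On its top stands the label channel: an aluminium lip in front, a wall behind, both flared out over their top 5 mm (to about 19 mm apart, just below the mouth's level) to lead the tongue in, and a black end piece at each end.
- seat (a joint): Travel (m) of the orange spring seat at the channel's bottom: 0 up, grows as the tongue presses it down. It pushes back with 2 N at first touch and 7 N at 7 mm, where the holder's bar meets the end pieces and stops.
- drawer (a joint): Opening of the blue drawer in m: 0 shut, 0.08 fully open, slides along the -x of slot_mouth; about 1.2 N of friction, stays where it is left.
- drawer_front (a point): Point on the drawer's blue front face (118 wide, 71 mm high), on its middle line 55 mm above the desk; moves with it, -x points out. Shut, the face lies 46 mm towards -x from slot_mouth. A steel pull 50 mm wide sticks 9 mm out of the face from 24 to 36 mm above the desk, below this point; the face above it is plain.
- padlock_mid (a point): Middle of the small brass padlock (43 x 37 x 13 mm) lying loose in the drawer.
- fob_small: Small black key fob with ring, 63 x 51 x 13 mm, lying on the right of the desk; leave alone. Origin under its centre.
- pliers: Pliers with red handles, 163 x 54 x 13 mm, lying beside the stand; leave alone. Origin under the middle.
- cutter_wheel: Toothed steel cutter wheel, 60 mm across, 10 mm high, lying flat in front of the cabinet; leave alone. Origin under its centre.

How it is judged (in metres and radians):
On the way, in this order (a step that is already met when the one before it is completed fails the run):
1. the drawer is fully shut, the padlock in it (value of joint drawer below 0.005 m and x of padlock_mid in the frame of slot_mouth between -0.045 and 0.07 m and y of padlock_mid in the frame of slot_mouth between -0.055 and 0.055 m and z of padlock_mid in the frame of slot_mouth between -0.1 and -0.04 m), for 0.2 s.
2. the holder's tongue is behind the lip (x of tongue_tip in the frame of slot_mouth between -0.0045 and 0.0045 m and y of tongue_tip in the frame of slot_mouth between -0.007 and 0.007 m and z of tongue_tip in the frame of slot_mouth below -0.012 m), for 0.1 s.
At the end, for the whole second after the job is handed in: Drawer shut (5 mm), padlock inside; the holder upright (7 degrees) in the channel behind the lip, label facing the way of the drawer front, pressed to within 2.5 mm of its stop (spring seat down at least 4.5 mm), at rest, the fingers still pressing or gripping it (over 2 N) (all of step 1 and x of tongue_tip in the frame of slot_mouth between -0.0045 and 0.0045 m and y of tongue_tip in the frame of slot_mouth between -0.007 and 0.007 m and z of tongue_tip in the frame of slot_mouth below -0.0225 m and value of joint seat above 0.0045 m and x of label_face in the frame of slot_mouth below -0.001 m and angle between holder_mid's own z axis and vertical below 0.12 rad and contact force between the fingers and holder above 2 N and linear speed of holder below 0.02 m/s); the arm keeps its last pose, push and grip.
It fails at once if the small key fob, the pliers or the cutter wheel is shifted by more than 3 cm (distance of any of fob_small, pliers, cutter_wheel from where it was at the start of the episode above 0.03 m).
It also fails if it takes over 70 s, if anything falls off the work surface, if the arm or the gripper's body presses on something with over 40 N, if the wrist force passes 120 N, or if a joint passes its speed limit or range.

## Working session

There is one attempt and no reset: what is moved stays moved. The work goes in short steps, Python scripts to look and compute and a tool call to move; the robot and the scene stay as the last step left them, time stands still between calls to the robot, and variables do not carry over. Pictures are saved under pics/ and viewed, and the job is handed in when it is done.

Besides the shell and the picture viewer there is one more tool, called after "Call:" as name([rows], argument=value, ...), one row to a line, values as JSON. jog_arm: Moves the arm, as the interface text tells. Its arguments: {"type":"object","properties":{"increments":{"type":"array"},"squeeze":{"type":"number"}},"required":["increments"]}

```bash
mkdir -p pics; ls; cat > h.py <<'E'
from workcell import *
import numpy as np, cv2
from scipy.spatial.transform import Rotation as R
def K(n):
    m=camera_model(n); f=200/np.tan(np.radians(m['vfov'])/2); return m,f
def Rm(m):
    o=np.array(m['orientation'],float)
    if o.shape==(3,3): return o
    return R.from_euler('xyz',o,degrees=True).as_matrix()
def world(n,u,v,d,m=None):
    m0,f=K(n); m=m or m0
    p=np.array([(u-m['cx'])/f*d,(v-m['cy'])/f*d,d]) if np.isscalar(d) else np.stack([(u-m['cx'])/f*d,(v-m['cy'])/f*d,d],-1)
    return p@Rm(m).T+np.array(m['position'])
def proj(n,P,m=None):
    m0,f=K(n); m=m or m0
    c=(np.array(P)-np.array(m['position']))@Rm(m)
    return np.stack([c[...,0]/c[...,2]*f+m['cx'],c[...,1]/c[...,2]*f+m['cy']],-1)
def ray(n,u,v,z):
    m,f=K(n); d=np.array([(u-m['cx'])/f,(v-m['cy'])/f,1])@Rm(m).T
    p=np.array(m['position']); return p+d*(z-p[2])/d[2]
def save(n,path):
    im,d=grab_frame(n); cv2.imwrite(path,im[:,:,::-1]); return im,d
E
python3 - <<'E'
from h import *
print(sense())
for n in ['scene','top','wrist']:
    print(n,camera_model(n)); im,d=save(n,f'pics/{n}0.png'); np.save(f'{n}0.npy',d)
E
```

```text
pics
{'clock': 0.0, 'joint_positions': array([ 7.00134770e+01,  5.01190906e+00,  1.00350740e+01,  9.50998636e+01,
       -3.92932000e-04,  9.00000867e+01]), 'qd': array([ 0.00400742,  0.02413135, -0.04044905,  0.09981927,  0.00474209,
        0.08698731]), 'tau': array([-2.89028038e-03, -5.20390964e+01,  4.64801073e+01,  1.63639878e-02,
       -1.55640428e-04,  2.16371539e-06]), 'position': array([0.18799199, 0.51687978, 0.40398071]), 'ee_rot': array([-1.79923301e+02,  3.93047746e-04,  1.60013391e+02]), 'force': array([-0.63890136, -0.15448622, -0.0992779 ]), 'wrist_torque': array([ 0.01706635,  0.00552959, -0.03198494]), 'gripper_width': 0.08536360521108592}
scene {'vfov': 45.10490604660002, 'cx': 323.0638424646839, 'cy': 198.50934410216658, 'position': array([-0.05769727,  0.06366171,  1.15276609]), 'orientation': array([-152.42213569,   -0.65285339,  -93.29535122])}
top {'vfov': 53.713164564500175, 'cx': 322.8522569533457, 'cy': 199.59953820027445, 'position': array([0.37565727, 0.01631025, 1.15837293]), 'orientation': array([-174.04862774,   -0.72333103,  -90.28293994])}
wrist {'vfov': 67.7009869100793, 'cx': 321.35944166729763, 'cy': 198.26406748618524, 'position': array([0.12522605, 0.53987944, 0.37366258]), 'orientation': array([1.64987859e+02, 6.47280493e-02, 7.00206749e+01])}
```

View pics/scene0.png

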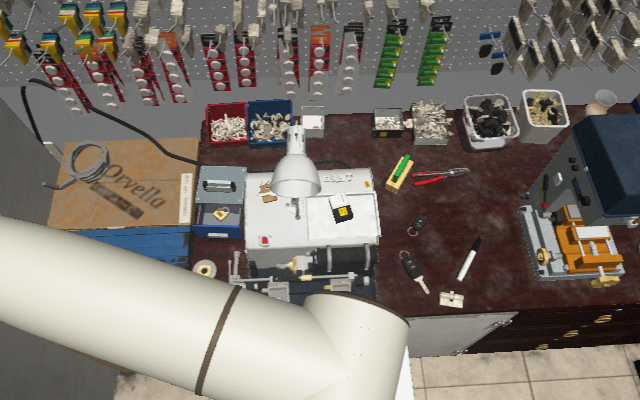

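View pics/top0.png

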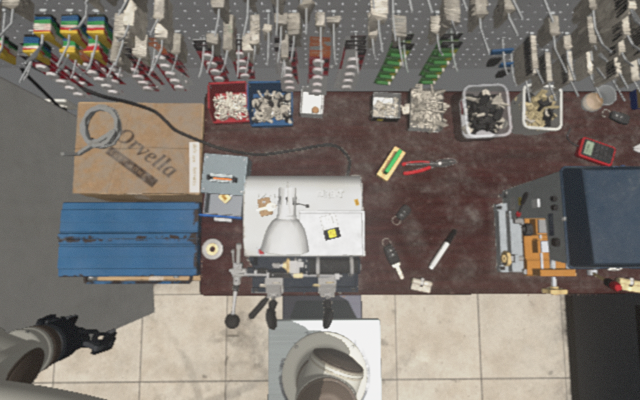

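View pics/wrist0.png

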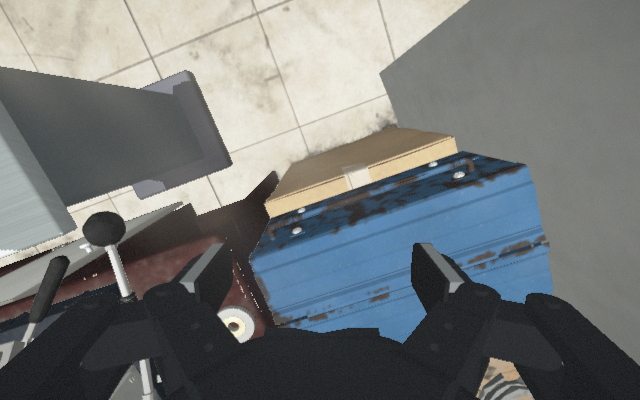

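```bash
python3 - <<'E'
from h import *
for c in ['top','scene']:
  for n in ['holder_mid','label_face','stand','slot_mouth','cabinet','drawer_front','padlock_mid','fob_small','pliers','cutter_wheel']:
    try: r=landmark_of(c,n)
    except Exception as e: print(c,n,e); continue
    print(c,n,[(np.round(x['centre'],1).tolist(),round(x['conf'],2)) for x in r[:2]])
print(sense()['clock'])
E
```

```text
top holder_mid [([392.4, 160.3], 0.71), ([222.5, 218.4], 0.58)]
top label_face [([396.0, 164.7], 0.57), ([234.0, 175.7], 0.15)]
top stand [([387.0, 165.8], 0.88)]
top slot_mouth [([217.6, 177.5], 0.57)]
top cabinet [([231.7, 175.5], 0.67), ([394.8, 160.0], 0.64)]
top drawer_front [([224.2, 217.1], 0.7)]
top padlock_mid [([224.5, 195.9], 0.43), ([222.1, 216.1], 0.36)]
top fob_small [([402.1, 214.7], 0.62)]
top pliers [([425.8, 167.2], 0.74)]
top cutter_wheel [([215.1, 248.0], 0.61), ([389.8, 163.8], 0.44)]
scene holder_mid [([400.9, 166.4], 0.68)]
scene label_face [([401.1, 167.3], 0.5)]
scene stand [([397.4, 178.8], 0.85), ([214.6, 186.8], 0.36)]
scene slot_mouth []
scene cabinet [([229.3, 196.9], 0.68), ([206.6, 272.8], 0.53)]
scene drawer_front [([215.2, 229.9], 0.9), ([222.0, 211.7], 0.55)]
scene padlock_mid [([222.4, 211.8], 0.61)]
scene fob_small [([415.6, 223.4], 0.44)]
scene pliers [([439.0, 177.0], 0.74)]
scene cutter_wheel [([207.5, 272.1], 0.7)]
1.15
```

```bash
python3 - <<'E'
from h import *
for n,(u0,u1,v0,v1) in {'top':(185,265,135,275)}.items():
    im=cv2.imread(f'pics/{n}0.png')[v0:v1,u0:u1]; cv2.imwrite('pics/ctop.png',cv2.resize(im,None,fx=4,fy=4,interpolation=cv2.INTER_CUBIC))
a=cv2.imread('pics/top0.png')[135:195,365:465];b=cv2.imread('pics/scene0.png')[140:200,375:475]
c=cv2.imread('pics/scene0.png')[155:290,180:260]
cv2.imwrite('pics/chold.png',cv2.resize(np.vstack([a,b]),None,fx=5,fy=5,interpolation=cv2.INTER_CUBIC))
cv2.imwrite('pics/cscene.png',cv2.resize(c,None,fx=4,fy=4,interpolation=cv2.INTER_CUBIC))
for n in ['top','scene']:
    d=np.load(n+'0.npy')
    uu,vv=np.meshgrid(np.arange(640),np.arange(400)); W=world(n,uu,vv,d); np.save(n+'W.npy',W)
W=np.load('topW.npy')
for p in [(392,160),(387,166),(400,150),(217,177),(224,160),(224,196),(226,215),(215,248),(402,215),(426,167)]:
    print(p,np.round(W[p[1],p[0]],3))
E
```

```text
(392, 160) [ 0.601 -0.193  0.067]
(387, 166) [ 0.583 -0.178  0.069]
(400, 150) [ 0.63  -0.217  0.065]
(217, 177) [0.551 0.293 0.083]
(224, 160) [0.6   0.276 0.076]
(224, 196) [0.505 0.286 0.025]
(226, 215) [0.449 0.273 0.053]
(215, 248) [0.356 0.313 0.005]
(402, 215) [ 0.449 -0.229  0.014]
(426, 167) [ 0.591 -0.304  0.011]
```

View pics/ctop.png

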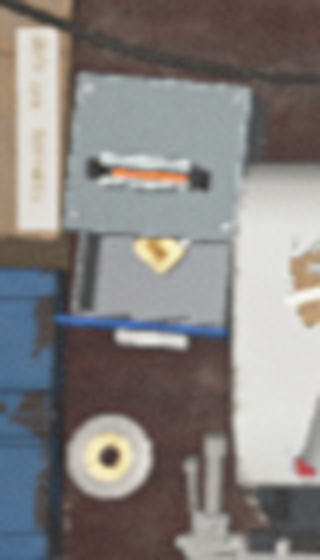

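View pics/chold.png

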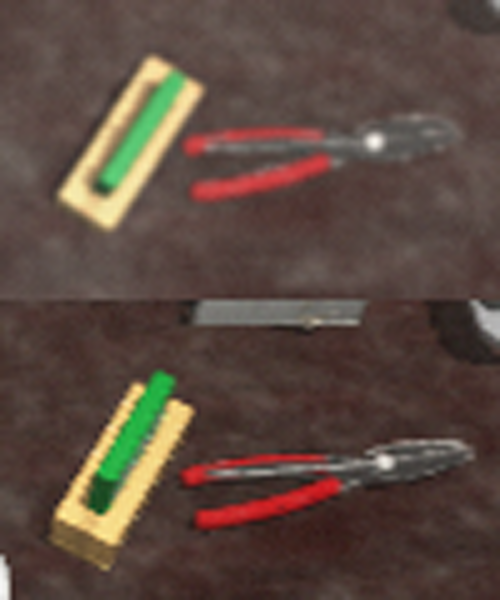

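View pics/cscene.png

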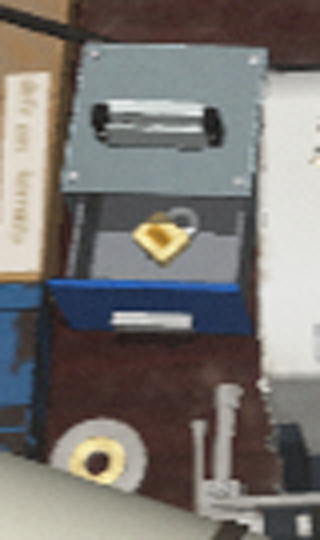

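```bash
python3 - <<'E'
from h import *
def rect(P):
    r=cv2.minAreaRect((P[:,:2]*1000).astype(np.float32)); return np.round(cv2.boxPoints(r),1).tolist(), np.round(r[0],1),np.round(r[1],1),round(r[2],1)
for n in ['top','scene']:
    W=np.load(n+'W.npy'); X,Y,Z=W[...,0],W[...,1],W[...,2]
    def sel(x0,x1,y0,y1,z0,z1): return W[(X>x0)&(X<x1)&(Y>y0)&(Y<y1)&(Z>z0)&(Z<z1)]
    P=sel(.54,.68,-.26,-.13,.058,.08); print(n,'holder',len(P),np.median(P[:,2]),rect(P))
    c=P[:,:2].mean(0); u,s,v=np.linalg.svd(P[:,:2]-c); print('pca',c,np.degrees(np.arctan2(v[0,1],v[0,0])))
    P=sel(.54,.68,-.26,-.13,.022,.04); print('stand',len(P),rect(P))
    P=sel(.49,.64,.19,.36,.068,.082); print('roof',len(P),np.median(P[:,2]),rect(P))
    P=sel(.49,.64,.22,.34,.088,.13); print('chan',len(P),rect(P),P[:,2].max())
    P=sel(.40,.47,.19,.36,.06,.09); print('drawer edge',len(P),rect(P))
    P=sel(.3,.6,-.1,.3,.25,.6); print('lamp',len(P),P.min(0),P.max(0))
    P=sel(.3,.6,-.1,.3,.35,.6); print('lampup',len(P),P.min(0),P.max(0))
    P=sel(.2,.5,.3,.5,.02,.4); print('left',len(P),P.min(0),P.max(0))
E
```

```text
top holder 126 0.06832984629010408 ([[563.7999877929688, -180.0], [626.5999755859375, -221.60000610351562], [633.7999877929688, -210.6999969482422], [571.0, -169.10000610351562]], array([ 598.8, -195.4]), array([13.1, 75.3]), 56.5)
pca [ 0.59888305 -0.19509505] 146.14533061984864
stand 283 ([[548.0999755859375, -182.8000030517578], [631.7999877929688, -238.39999389648438], [651.7000122070312, -208.39999389648438], [568.0, -152.8000030517578]], array([ 599.9, -195.6]), array([ 36. , 100.5]), 56.4)
roof 1493 0.07546774887500995 ([[501.3999938964844, 220.8000030517578], [611.2000122070312, 211.6999969482422], [621.2000122070312, 332.8999938964844], [511.3999938964844, 342.0]], array([561.3, 276.9]), array([121.6, 110.2]), 85.3)
chan 179 ([[532.0, 240.0], [552.7000122070312, 238.0], [560.2999877929688, 316.1000061035156], [539.5, 318.1000061035156]], array([546.1, 278.1]), array([78.4, 20.9]), 84.5) 0.11162683212769697
drawer edge 103 ([[437.5, 228.8000030517578], [443.6000061035156, 228.3000030517578], [453.3999938964844, 343.70001220703125], [447.3999938964844, 344.29998779296875]], ar
[... 1024 characters left out ...]
267 ([[529.9000244140625, 239.3000030517578], [553.0999755859375, 237.39999389648438], [559.5999755859375, 315.8999938964844], [536.2999877929688, 317.8999938964844]], array([544.7, 277.6]), array([78.9, 23.3]), 85.3) 0.10861100009044655
drawer edge 187 ([[433.8999938964844, 228.39999389648438], [442.3999938964844, 227.60000610351562], [452.6000061035156, 344.20001220703125], [444.0, 344.8999938964844]], array([443.2, 286.3]), array([117. ,   8.6]), 85.0)
lamp 2342 [0.34876434 0.03484295 0.25034659] [0.48247482 0.12596658 0.44781095]
lampup 2309 [0.34876434 0.03484295 0.35235645] [0.48247482 0.12596658 0.44781095]
left 251 [0.43117694 0.30008789 0.02010803] [0.49964426 0.34466928 0.07727621]
```

```bash
python3 - <<'E'
from h import *
W=np.load('topW.npy')
for v in [155,165,175,185,195,205,215,225,235,250,265]:
    print(v,[tuple(np.round(W[v,u],2)) for u in (150,190,200,236,241,246,252,262)])
E
```

```text
155 [(np.float64(0.65), np.float64(0.55), np.float64(-0.08)), (np.float64(0.65), np.float64(0.42), np.float64(-0.08)), (np.float64(0.65), np.float64(0.39), np.float64(-0.08)), (np.float64(0.63), np.float64(0.26), np.float64(-0.0)), (np.float64(0.63), np.float64(0.24), np.float64(0.0)), (np.float64(0.63), np.float64(0.23), np.float64(-0.0)), (np.float64(0.63), np.float64(0.21), np.float64(0.01)), (np.float64(0.63), np.float64(0.18), np.float64(0.01))]
165 [(np.float64(0.62), np.float64(0.55), np.float64(-0.08)), (np.float64(0.62), np.float64(0.42), np.float64(-0.08)), (np.float64(0.62), np.float64(0.39), np.float64(-0.09)), (np.float64(0.59), np.float64(0.24), np.float64(0.08)), (np.float64(0.59), np.float64(0.23), np.float64(0.08)), (np.float64(0.59), np.float64(0.22), np.float64(0.07)), (np.float64(0.6), np.float64(0.21), np.float64(0.0)), (np.float64(0.6), np.float64(0.18), np.float64(0.01))]
175 [(np.float64(0.58), np.float64(0.55), np.float64(-0.08)), (np.float64(0.58), np.float64(0.42), np.float64(-0.08)), (np.float64(0.59), np.float64(0.39), np.float64(-0.09)), (np.float64(0.56
[... 3184 characters left out ...]
24), np.float64(0.08)), (np.float64(0.35), np.float64(0.24), np.float64(-0.0)), (np.float64(0.35), np.float64(0.19), np.float64(0.18)), (np.float64(0.35), np.float64(0.18), np.float64(0.18)), (np.float64(0.36), np.float64(0.12), np.float64(0.43))]
265 [(np.float64(0.31), np.float64(0.51), np.float64(-0.02)), (np.float64(0.31), np.float64(0.39), np.float64(-0.01)), (np.float64(0.31), np.float64(0.36), np.float64(-0.0)), (np.float64(0.31), np.float64(0.24), np.float64(0.08)), (np.float64(0.31), np.float64(0.23), np.float64(0.07)), (np.float64(0.31), np.float64(0.22), np.float64(0.0)), (np.float64(0.31), np.float64(0.2), np.float64(0.06)), (np.float64(0.31), np.float64(0.17), np.float64(0.04))]
```

Call:
jog_arm([
  {"delta_rot":[0,0,3],"travel":[4.5,-4.5,0],"grip":255},
  {"delta_rot":[0,0,6],"travel":[7.5,-7.6,0],"grip":255},
  {"delta_rot":[0,0,9],"travel":[10.5,-10.6,0],"grip":255},
  {"delta_rot":[0,0,12],"travel":[13.5,-13.7,0],"grip":255},
  {"delta_rot":[0,0,15],"travel":[16.5,-16.7,0],"grip":255},
  {"delta_rot":[0,0,15],"travel":[19.5,-19.7,0],"grip":255},
  {"delta_rot":[0,0,15],"travel":[22.4,-22.8,0],"grip":255},
  {"delta_rot":[0,0,15],"travel":[22.4,-22.8,-4],"grip":255},
  {"delta_rot":[0,0,15],"travel":[22.4,-22.8,-8],"grip":255},
  {"delta_rot":[0,0,15],"travel":[22.4,-22.8,-12],"grip":255},
  {"delta_rot":[0,0,15],"travel":[22.4,-22.8,-12],"grip":255},
])

```text
clock: 2.25
position: [0.4108, 0.2878, 0.2796]
ee_rot: [-179.7, -0.4, 175.0]
force: [0.2, 0.5, 0.7]
gripper_width: 0.0001
```

```bash
python3 - <<'E'
from h import *
s=sense();print(s)
save('scene','pics/s1.png');save('wrist','pics/w1.png')
E
```

```text
{'clock': 2.25, 'joint_positions': array([ 3.50177280e+01, -1.96287909e+00, -1.08393404e+01,  8.16070370e+01,
       -1.30013188e-03,  4.00222107e+01]), 'qd': array([ 0.38385914, -1.53811927,  7.23266341,  4.99800098,  0.02390899,
       -0.07614268]), 'tau': array([-2.58460203e-01, -4.58221042e+01,  4.65993440e+01, -1.90115176e+00,
       -4.67523656e-03, -3.07106548e-04]), 'position': array([0.41080581, 0.2878357 , 0.27957708]), 'ee_rot': array([-179.68806985,   -0.36942272,  174.99451718]), 'force': array([0.21637165, 0.46843328, 0.65466466]), 'wrist_torque': array([-0.01580467,  0.11544134, -0.04323677]), 'gripper_width': 0.0001061124659153409}
```

View pics/s1.png

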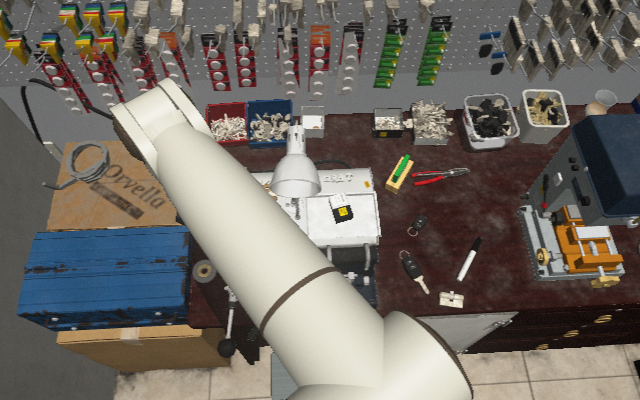

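View pics/w1.png

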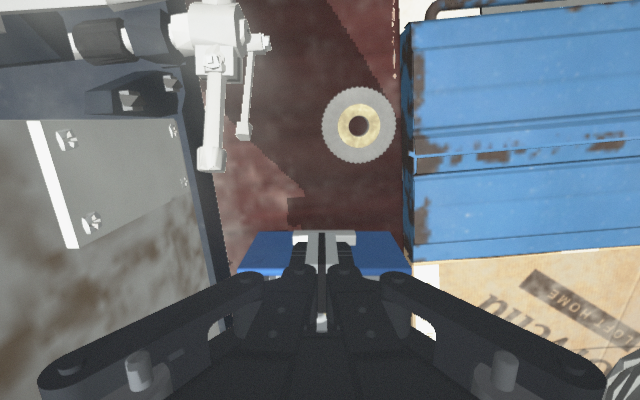

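Call:
jog_arm([
  {"delta_rot":[0,0,0],"travel":[0,0,-2.8],"grip":255},
  {"delta_rot":[0,0,0],"travel":[0,0,-5.5],"grip":255},
  {"delta_rot":[0,0,0],"travel":[0,0,-5.5],"grip":255},
  {"delta_rot":[0,0,0],"travel":[0.8,-0.07,-5.5],"grip":255},
  {"delta_rot":[0,0,0],"travel":[1.5,-0.12,-5.5],"grip":255},
  {"delta_rot":[0,0,0],"travel":[2.1,-0.17,-5.5],"grip":255},
  {"delta_rot":[0,0,0],"travel":[2.7,-0.22,-5.5],"grip":255},
  {"delta_rot":[0,0,0],"travel":[3.5,-0.29,-5.5],"grip":255},
  {"delta_rot":[0,0,0],"travel":[4.3,-0.35,-5.5],"grip":255},
  {"delta_rot":[0,0,0],"travel":[5.1,-0.42,-5.5],"grip":255},
  {"delta_rot":[0,0,0],"travel":[5.9,-0.49,-5.5],"grip":255},
  {"delta_rot":[0,0,0],"travel":[6.6,-0.55,-5.5],"grip":255},
])

```text
clock: 3.55
position: [0.4787, 0.2833, 0.2296]
ee_rot: [-180.0, -0.0, 175.0]
force: [-2.0, 0.6, 1.2]
gripper_width: 0.0001
```

```bash
python3 - <<'E'
from h import *
s=sense();print(s['position'],s['force'],s['ee_rot'])
save('wrist','pics/w2.png');save('top','pics/t2.png')
E
```

```text
[0.47869589 0.28330453 0.22959797] [-1.99707336  0.57758558  1.20810736] [-1.79997024e+02 -5.94024720e-03  1.75009959e+02]
```

View pics/w2.png

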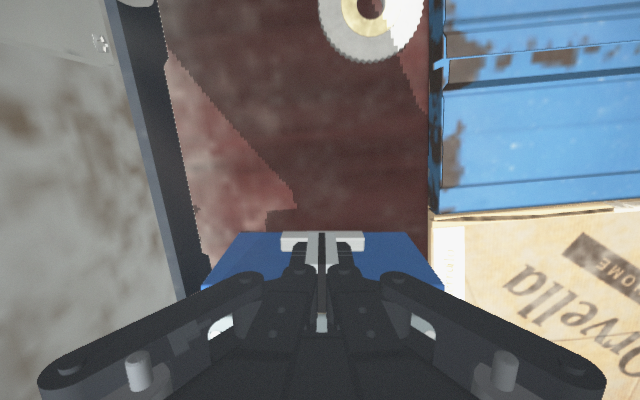

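Call:
jog_arm([
  {"delta_rot":[0,0,0],"travel":[0.4,-0.03,0],"grip":255},
  {"delta_rot":[0,0,0],"travel":[0.7,-0.06,0],"grip":255},
  {"delta_rot":[0,0,0],"travel":[0.9,-0.08,0],"grip":255},
  {"delta_rot":[0,0,0],"travel":[1.0,-0.08,0],"grip":255},
  {"delta_rot":[0,0,0],"travel":[1.0,-0.08,0],"grip":255},
])

```text
clock: 4.15
position: [0.488, 0.2826, 0.2296]
ee_rot: [-180.0, 0.0, 175.0]
force: [-0.5, -0.5, -0.2]
gripper_width: -0.0
```

Call:
jog_arm([
  {"delta_rot":[0,0,0],"travel":[0.1,-0.01,0],"grip":255},
  {"delta_rot":[0,0,0],"travel":[0.2,-0.02,0],"grip":255},
  {"delta_rot":[0,0,0],"travel":[0.3,-0.03,0],"grip":255},
  {"delta_rot":[0,0,0],"travel":[0.3,-0.03,0],"grip":255},
])

```text
clock: 4.55
position: [0.4892, 0.2825, 0.2297]
ee_rot: [180.0, -0.3, 175.1]
force: [-15.8, 1.2, 7.5]
gripper_width: -0.0
```

Call:
jog_arm([
  {"delta_rot":[0,0,0],"travel":[0,0,0],"grip":255},
  {"delta_rot":[0,0,0],"travel":[-1,0,0],"grip":255},
  {"delta_rot":[0,0,0],"travel":[-2,0,0],"grip":255},
  {"delta_rot":[0,0,0],"travel":[-2,0,4],"grip":255},
  {"delta_rot":[0,0,0],"travel":[-2,0,9],"grip":255},
  {"delta_rot":[0,0,0],"travel":[-2,0,14],"grip":160},
  {"delta_rot":[0,0,0],"travel":[-2,0,18],"grip":100},
  {"delta_rot":[0,0,0],"travel":[-2,0,22],"grip":0},
  {"delta_rot":[0,0,0],"travel":[1,0,27],"grip":0},
  {"delta_rot":[0,0,0],"travel":[4,0,32],"grip":0},
  {"delta_rot":[0,0,0],"travel":[7,0,37],"grip":0},
  {"delta_rot":[0,0,0],"travel":[9,0,41],"grip":0},
])

```text
clock: 5.75
position: [0.5467, 0.2839, 0.5783]
ee_rot: [179.9, 0.2, 175.0]
force: [0.5, 0.5, 1.8]
gripper_width: 0.0856
```

```bash
python3 - <<'E'
from h import *
s=sense();print(s['position'],s['joint_positions'],s['clock'])
im,d=save('scene','pics/s3.png');im2,d2=save('wrist','pics/w3.png'); np.save('s3.npy',d)
c=im[155:290,180:260][:,:,::-1]
cv2.imwrite('pics/c3.png',cv2.resize(c,None,fx=4,fy=4,interpolation=cv2.INTER_CUBIC))
for c in ['scene','wrist']:
  print(c,[(r['centre'],r['conf']) for r in landmark_of(c,'drawer_front')],[(r['centre'],r['conf']) for r in landmark_of(c,'slot_mouth')])
E
```

```text
[0.54665459 0.28387967 0.57829013] [ 2.74470941e+01  2.68753621e+01  5.80526789e+01  1.20979750e+02
 -2.25264184e-02  3.24509668e+01] 5.75
scene [([220.1, 209.0], 0.76)] []
wrist [([315.7, 128.6], 0.61)] [([317.0, 162.8], 0.71), ([70.1, 201.0], 0.56)]
```

View pics/s3.png

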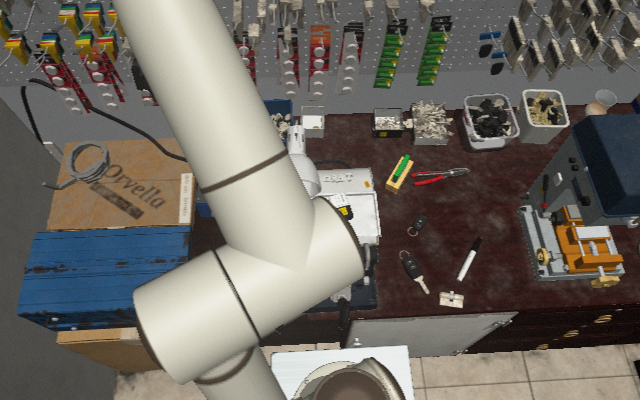

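View pics/w3.png

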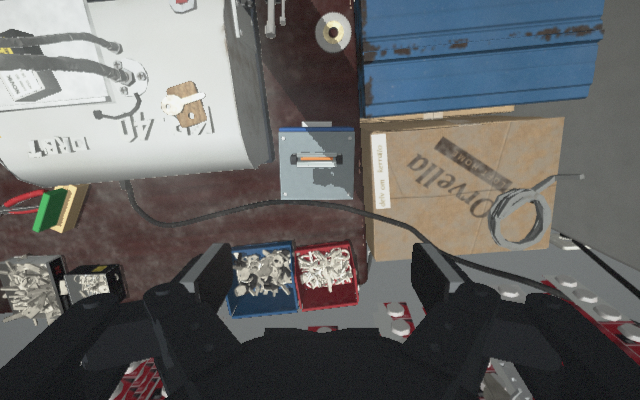

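Call:
jog_arm([
  {"delta_rot":[0,0,0],"travel":[0,0,0],"grip":0},
  {"delta_rot":[0,0,0],"travel":[0,0,0],"grip":0},
])

```text
clock: 6.25
position: [0.546, 0.2841, 0.5763]
ee_rot: [180.0, 0.0, 175.0]
force: [0.1, 1.0, 0.0]
gripper_width: 0.0853
```

```bash
python3 - <<'E'
from h import *
s=sense();print(s['position'],s['joint_positions'],s['clock'])
im,d=save('wrist','pics/w4.png'); np.save('w4.npy',d)
m=camera_model('wrist')
uu,vv=np.meshgrid(np.arange(640),np.arange(400)); W=world('wrist',uu,vv,d,m); X,Y,Z=W[...,0],W[...,1],W[...,2]
def sel(x0,x1,y0,y1,z0,z1): return W[(X>x0)&(X<x1)&(Y>y0)&(Y<y1)&(Z>z0)&(Z<z1)]
def rect(P):
    r=cv2.minAreaRect((P[:,:2]*1000).astype(np.float32)); return np.round(r[0],1),np.round(r[1],1),round(r[2],1)
P=sel(.49,.64,.19,.36,.068,.082); print('roof',len(P),np.median(P[:,2]),rect(P))
P=sel(.49,.64,.22,.34,.088,.13); print('chan',len(P),rect(P),P[:,2].max())
P=sel(.45,.53,.22,.36,.05,.079); print(rect(P))
P=sel(.54,.68,-.26,-.13,.058,.08); print('holder',len(P),P[:,2].max(),len(P) and rect(P))
E
```

```text
[0.54598158 0.28414932 0.57626447] [ 2.74943221e+01  2.66350347e+01  5.74335694e+01  1.20795701e+02
 -8.82906205e-04  3.24631162e+01] 6.25
roof 4814 0.07550297675998169 (array([554.8, 265.5]), array([145.2, 116.1]), 85.0)
chan 564 (array([544. , 279.2]), array([76.3, 19.9]), 85.2) 0.1076188875871471
(array([513.9, 281.8]), array([120.2,  36.4]), 87.9)
holder 481 0.07112241633973226 (array([ 598.1, -194.3]), array([13.2, 77.2]), 57.1)
```

Call:
jog_arm([
  {"delta_rot":[0,0,-3],"travel":[3.0,-3.6,1],"grip":0},
  {"delta_rot":[0,0,-6],"travel":[5.2,-8.0,2],"grip":0},
  {"delta_rot":[0,0,-9],"travel":[6.2,-12.8,2],"grip":0},
  {"delta_rot":[0,0,-12],"travel":[6.9,-17.6,2],"grip":0},
  {"delta_rot":[0,0,-15],"travel":[7.4,-22.4,2],"grip":0},
  {"delta_rot":[0,0,-18],"travel":[7.4,-27.2,2],"grip":0},
  {"delta_rot":[0,0,-21],"travel":[7.2,-32,2],"grip":0},
  {"delta_rot":[0,0,-24],"travel":[6.8,-36.8,2],"grip":0},
  {"delta_rot":[0,0,-27],"travel":[6.3,-41.6,1],"grip":0},
  {"delta_rot":[0,0,-28.5],"travel":[5.8,-45.5,0],"grip":0},
  {"delta_rot":[0,0,-28.5],"travel":[5.3,-47.9,-2],"grip":0},
  {"delta_rot":[0,0,-28.5],"travel":[5.3,-47.9,-4],"grip":0},
])

```text
clock: 7.5
position: [0.5986, -0.1978, 0.5353]
ee_rot: [-180.0, 0.1, 146.3]
force: [-0.0, 1.0, 0.3]
gripper_width: 0.0852
```

Call:
jog_arm([
  {"delta_rot":[0,0,0],"travel":[0,0,-5],"grip":0},
  {"delta_rot":[0,0,0],"travel":[0,0,-10],"grip":0},
  {"delta_rot":[0,0,0],"travel":[0,0,-15],"grip":0},
  {"delta_rot":[0,0,0],"travel":[0,0,-18],"grip":0},
  {"delta_rot":[0,0,0],"travel":[0,0,-18],"grip":0},
  {"delta_rot":[0,0,0],"travel":[0,0,-18],"grip":0},
])

```text
clock: 8.1
position: [0.5994, -0.1946, 0.3575]
ee_rot: [180.0, 0.0, 146.5]
force: [-0.2, 0.5, 0.8]
gripper_width: 0.0853
```

```bash
python3 - <<'E'
from h import *
s=sense();print(s['position'],s['ee_rot'],s['joint_positions'],s['clock'])
im,d=save('wrist','pics/w5.png'); np.save('w5.npy',d)
m=camera_model('wrist')
uu,vv=np.meshgrid(np.arange(640),np.arange(400)); W=world('wrist',uu,vv,d,m); X,Y,Z=W[...,0],W[...,1],W[...,2]
def sel(x0,x1,y0,y1,z0,z1): return W[(X>x0)&(X<x1)&(Y>y0)&(Y<y1)&(Z>z0)&(Z<z1)]
def rect(P):
    r=cv2.minAreaRect((P[:,:2]*1000).astype(np.float32)); return np.round(r[0],1),np.round(r[1],1),round(r[2],1)
P=sel(.54,.68,-.26,-.13,.062,.08); print('holder',len(P),np.median(P[:,2]),len(P) and rect(P))
P=sel(.54,.68,-.26,-.13,.022,.04); print('stand',len(P),rect(P))
E
```

```text
[ 0.59938938 -0.19455496  0.35746501] [1.79977885e+02 3.72625314e-02 1.46517681e+02] [-1.79848505e+01  1.54907730e+01  1.68643339e+01  9.13317440e+01
  1.13548278e-02  1.54974659e+01] 8.1
holder 1191 0.06973526924803519 (array([ 598.5, -196.1]), array([12.8, 75.9]), 56.1)
stand 2165 (array([ 598.7, -195.8]), array([35.8, 99.5]), 56.7)
```

View pics/w5.png

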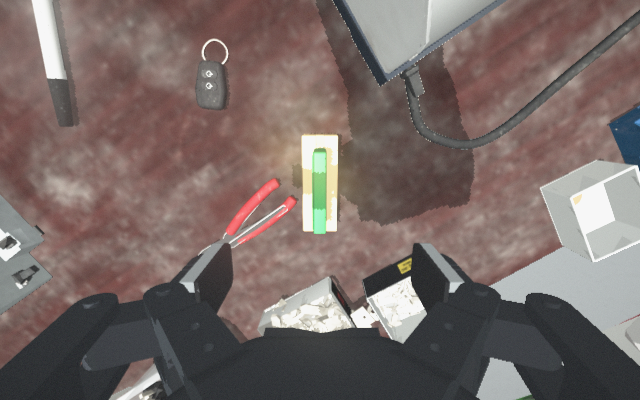

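Call:
jog_arm([
  {"delta_rot":[0,0,0],"travel":[-0.08,-0.12,-4],"grip":60},
  {"delta_rot":[0,0,0],"travel":[-0.08,-0.12,-8],"grip":100},
  {"delta_rot":[0,0,0],"travel":[-0.08,-0.12,-11],"grip":110},
  {"delta_rot":[0,0,0],"travel":[-0.08,-0.12,-13],"grip":110},
  {"delta_rot":[0,0,0],"travel":[-0.08,-0.12,-14.4],"grip":110},
  {"delta_rot":[0,0,0],"travel":[-0.08,-0.12,-14.4],"grip":110},
])

```text
clock: 8.75
position: [0.5994, -0.196, 0.2126]
ee_rot: [180.0, 0.0, 146.5]
force: [0.4, 0.3, 0.7]
gripper_width: 0.0486
```

Call:
jog_arm([
  {"delta_rot":[0,0,0],"travel":[0,0,0],"grip":200},
  {"delta_rot":[0,0,0],"travel":[0,0,0],"grip":255},
  {"delta_rot":[0,0,0],"travel":[0,0,0],"grip":255},
  {"delta_rot":[0,0,0],"travel":[0,0,0],"grip":255},
  {"delta_rot":[0,0,0],"travel":[0,0,0],"grip":255},
  {"delta_rot":[0,0,0],"travel":[0,0,0],"grip":255},
], squeeze=50)

```text
clock: 9.35
position: [0.5994, -0.1961, 0.2142]
ee_rot: [179.9, 0.2, 146.5]
force: [0.0, 0.9, 7.0]
gripper_width: 0.011
```

```bash
python3 - <<'E'
from h import *
s=sense();print(s['position'],s['ee_rot'],s['force'],s['gripper_width'],s['clock'])
im,d=save('wrist','pics/w6.png')
E
```

```text
[ 0.59942994 -0.19607357  0.21424511] [179.93041155   0.20249302 146.51410953] [0.03047762 0.88231953 6.96595128] 0.010994274558847923 9.35
```

View pics/w6.png

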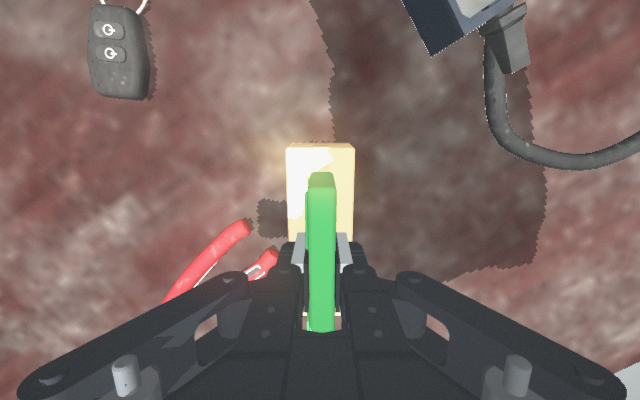

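Call:
jog_arm([
  {"delta_rot":[0,0,0],"travel":[0,0,1],"grip":255},
  {"delta_rot":[0,0,0],"travel":[0,0,3],"grip":255},
  {"delta_rot":[0,0,0],"travel":[0,0,6],"grip":255},
  {"delta_rot":[0,0,0],"travel":[0,0,10],"grip":255},
  {"delta_rot":[0,0,0],"travel":[0,0,14],"grip":255},
  {"delta_rot":[0,0,0],"travel":[0,0,14],"grip":255},
])

```text
clock: 10.0
position: [0.5992, -0.196, 0.3596]
ee_rot: [179.8, 0.5, 146.5]
force: [-0.5, -0.5, -0.5]
gripper_width: 0.0112
```

```bash
python3 - <<'E'
from h import *
s=sense();print(s['position'],s['ee_rot'],s['force'],s['gripper_width'],s['clock'])
im,d=save('wrist','pics/w7.png'); np.save('w7.npy',d)
im2,d2=save('scene','pics/s7.png')
c=im2[90:210,330:490][:,:,::-1]
cv2.imwrite('pics/c7.png',cv2.resize(c,None,fx=5,fy=5,interpolation=cv2.INTER_CUBIC))
E
```

```text
[ 0.59916688 -0.19599335  0.3596143 ] [179.83605061   0.54757309 146.51311937] [-0.47079022 -0.54567922 -0.4906882 ] 0.011171349414070216 10.0
```

View pics/w7.png

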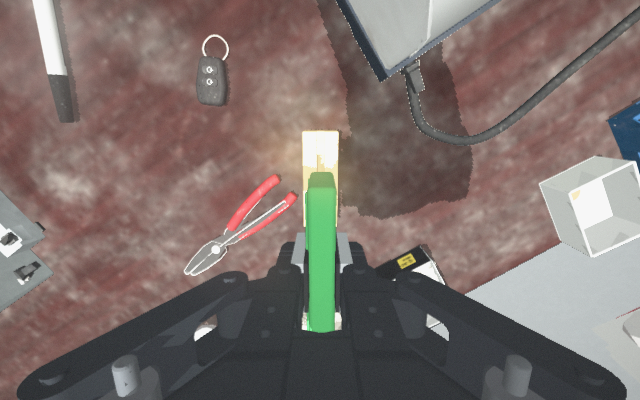

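View pics/c7.png

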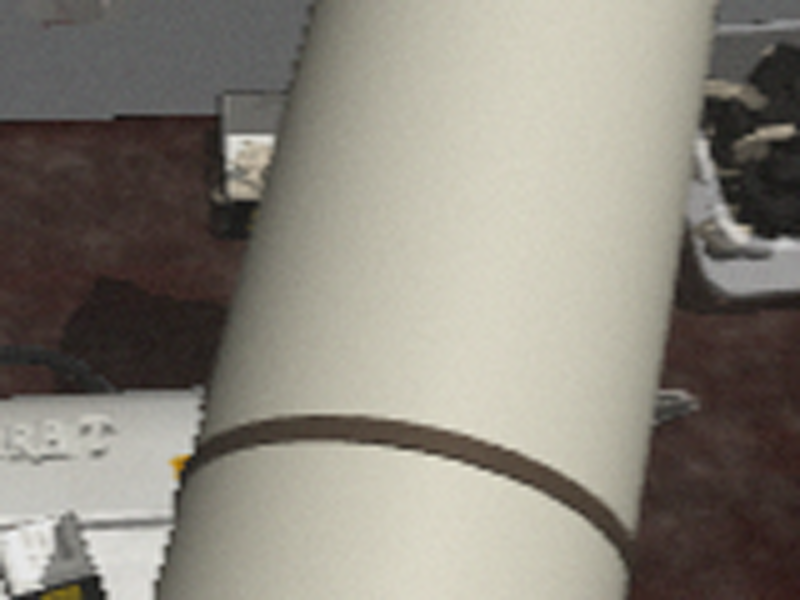

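Call:
jog_arm([
  {"delta_rot":[0,0,0],"travel":[0,0,4],"grip":255},
  {"delta_rot":[0,0,0],"travel":[0,0,8.5],"grip":255},
  {"delta_rot":[0,0,0],"travel":[0,0,13],"grip":255},
  {"delta_rot":[0,0,-3],"travel":[0.5,0,17.5],"grip":255},
  {"delta_rot":[0,0,-7],"travel":[1,1,21],"grip":255},
  {"delta_rot":[0,0,-11],"travel":[1.5,4,22.5],"grip":255},
  {"delta_rot":[0,0,-15],"travel":[1.8,8,23],"grip":255},
  {"delta_rot":[0,0,-19],"travel":[2,12,23],"grip":255},
  {"delta_rot":[0,0,-24],"travel":[2,16,23],"grip":255},
  {"delta_rot":[0,0,-29],"travel":[2,20,23],"grip":255},
])

```text
clock: 11.1
position: [0.6194, 0.0056, 0.5808]
ee_rot: [-179.9, -0.0, 117.3]
force: [-0.5, 0.2, -0.4]
gripper_width: 0.0112
```

Call:
jog_arm([
  {"delta_rot":[0,0,-4],"travel":[0,4,0],"grip":255},
  {"delta_rot":[0,0,-8],"travel":[-0.3,8,0],"grip":255},
  {"delta_rot":[0,0,-12],"travel":[-0.7,12,0],"grip":255},
  {"delta_rot":[0,0,-17],"travel":[-1.5,16,0],"grip":255},
  {"delta_rot":[0,0,-22],"travel":[-3,20,0],"grip":255},
  {"delta_rot":[0,0,-27],"travel":[-5,23.5,0],"grip":255},
  {"delta_rot":[0,0,-32],"travel":[-6.5,26,0],"grip":255},
  {"delta_rot":[0,0,-32],"travel":[-7.4,27.2,-3],"grip":255},
  {"delta_rot":[0,0,-32],"travel":[-7.4,27.2,-7],"grip":255},
  {"delta_rot":[0,0,-32],"travel":[-7.4,27.2,-11],"grip":255},
  {"delta_rot":[0,0,-32],"travel":[-7.4,27.2,-12],"grip":255},
  {"delta_rot":[0,0,-32],"travel":[-7.4,27.2,-12],"grip":255},
])

```text
clock: 12.3
position: [0.5447, 0.2761, 0.4586]
ee_rot: [-179.7, 0.2, 85.5]
force: [0.3, 0.1, -1.2]
gripper_width: 0.0114
```

```bash
cat > chan.py <<'E'
from h import *
import sys
t=sys.argv[1]
s=sense();print(s['position'],s['ee_rot'],s['force'],s['clock'])
m=camera_model('wrist')
im,d=save('wrist',f'pics/w{t}.png'); np.save(f'w{t}.npy',d)
uu,vv=np.meshgrid(np.arange(640),np.arange(400)); W=world('wrist',uu,vv,d,m); X,Y,Z=W[...,0],W[...,1],W[...,2]
W[d==0]=9
def sel(x0,x1,y0,y1,z0,z1): return W[(X>x0)&(X<x1)&(Y>y0)&(Y<y1)&(Z>z0)&(Z<z1)]
def rect(P):
    if len(P)<5: return None
    r=cv2.minAreaRect((P[:,:2]*1000).astype(np.float32)); return np.round(r[0],1),np.round(r[1],1),round(r[2],1)
P=sel(.49,.64,.205,.36,.068,.08); print('roof',len(P),rect(P))
P=sel(.51,.58,.22,.33,.09,.112); print('chan',len(P),rect(P),len(P) and P[:,2].max())
c,sn=np.cos(np.radians(-4.8)),np.sin(np.radians(-4.8))
o=np.array([.5455,.2782])
P=sel(.51,.58,.22,.33,.05,.115)
L=np.c_[(P[:,:2]-o)@np.array([c,sn]),(P[:,:2]-o)@np.array([-sn,c]),P[:,2]]*1000
for y in range(-45,46,6):
    q=L[abs(L[:,1]-y)<3]
    hi=q[q[:,2]>97]; 
    if len(hi): print(y,len(hi),'x',np.round(hi[:,0].min(),1),np.round(hi[:,0].max(),1),'z',np.round(hi[:,2].max(),1))
r=landmark_of('wrist','slot_mouth'); print([(x['centre'],x['conf'],ray('wrist',*x['centre'],.105)) for x in r])
r=landmark_of('wrist','tongue_tip'); print([(x['centre'],x['conf']) for x in r])
E
python3 chan.py 8
```

```text
[0.5446847  0.27607681 0.45856445] [-179.70497245    0.22692089   85.52634326] [ 0.25805853  0.10984739 -1.23783773] 12.3
roof 7557 (array([555.8, 277.2]), array([120.2, 116.4]), 85.0)
chan 425 (array([545.8, 300.5]), array([33.8, 20.8]), 85.4) 0.1071019122135663
3 6 x -6.5 7.9 z 105.0
9 71 x -11.9 7.9 z 105.4
15 73 x -11.9 8.9 z 106.0
21 77 x -12.0 8.8 z 105.2
27 75 x -11.9 8.7 z 105.5
33 71 x -8.7 4.3 z 106.6
39 38 x -7.6 4.2 z 107.1
[([325.4, 175.3], 0.76, array([0.54839678, 0.28023721, 0.105     ]))]
[([310.1, 260.2], 0.68)]
```

View pics/w8.png

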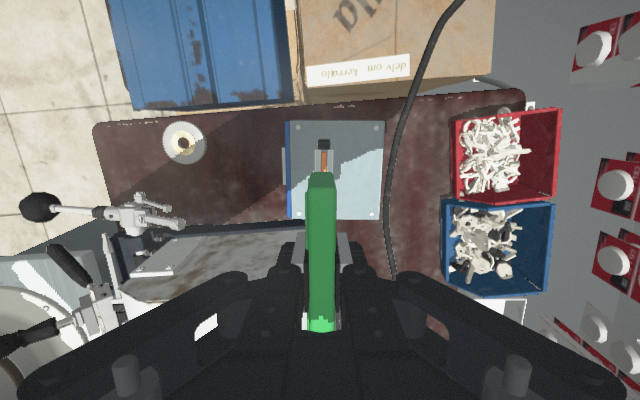

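Call:
jog_arm([
  {"delta_rot":[0,0,-0.3],"travel":[0,0.2,-3],"grip":255},
  {"delta_rot":[0,0,-0.3],"travel":[0,0.2,-6],"grip":255},
  {"delta_rot":[0,0,-0.3],"travel":[0,0.2,-9],"grip":255},
  {"delta_rot":[0,0,-0.3],"travel":[0,0.2,-11],"grip":255},
  {"delta_rot":[0,0,-0.3],"travel":[0,0.2,-11],"grip":255},
  {"delta_rot":[0,0,-0.3],"travel":[0,0.2,-11],"grip":255},
])

```text
clock: 13.05
position: [0.5452, 0.2782, 0.3539]
ee_rot: [179.9, -0.0, 85.2]
force: [-0.4, -0.9, -0.2]
gripper_width: 0.0106
```

```bash
python3 chan.py 9
```

```text
[0.54524865 0.27819165 0.35388859] [ 1.79905846e+02 -1.17231966e-02  8.52092951e+01] [-0.38920565 -0.87688614 -0.19103244] 13.05
roof 13745 (array([555.9, 277.7]), array([119.2, 116.4]), 85.2)
chan 369 (array([546. , 305.1]), array([25. , 20.3]), 84.5) 0.10741174996292885
15 5 x -12.0 -11.9 z 104.3
21 14 x -12.0 8.4 z 105.8
27 89 x -11.9 8.3 z 105.9
33 149 x -10.4 6.8 z 107.4
39 97 x -8.1 4.6 z 106.9
[]
[]
```

View pics/w9.png

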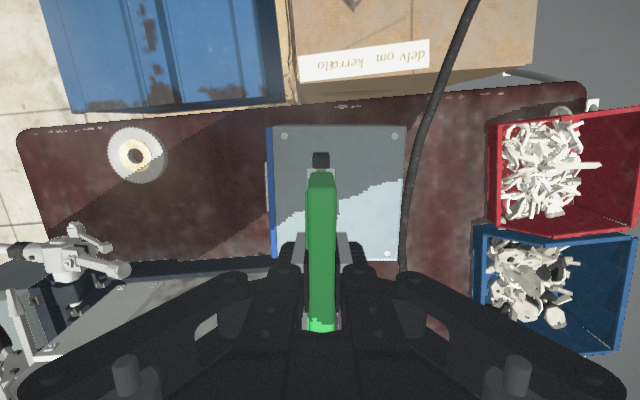

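```bash
cat > rel.py <<'E'
from h import *
import sys
t=sys.argv[1]
d=np.load(f'w{t}.npy'); im=cv2.imread(f'pics/w{t}.png').astype(int)
m=camera_model('wrist')
uu,vv=np.meshgrid(np.arange(640),np.arange(400)); W=world('wrist',uu,vv,d,m); W[d==0]=9
c,sn=np.cos(np.radians(-4.8)),np.sin(np.radians(-4.8)); o=np.array([.5455,.2782])
L=np.stack([(W[...,:2]-o)@np.array([c,sn]),(W[...,:2]-o)@np.array([-sn,c]),W[...,2]],-1)*1000
g=(im[...,1]>im[...,2]+40)&(im[...,1]>im[...,0]+30)&(uu>290)&(uu<350)
P=L[g&(L[...,2]<400)]
print('green',len(P),P.min(0),P.max(0))
ztop=np.median(P[:,2]); print(ztop)
for y in range(-40,45,8):
    q=P[(abs(P[:,1]-y)<4)&(abs(P[:,2]-ztop)<6)]
    if len(q)>4: print(y,len(q),np.round([q[:,0].min(),q[:,0].max(),(q[:,0].min()+q[:,0].max())/2,np.median(q[:,2])],1))
s=sense(); tl=(s['position'][:2]-o)*1000; print('tcp local',tl@[c,sn],tl@[-sn,c])
E
python3 rel.py 9; python3 - <<'E'
import cv2
im=cv2.imread('pics/w9.png')[110:260,250:420]
cv2.imwrite('pics/c9.png',cv2.resize(im,None,fx=4.5,fy=4,interpolation=cv2.INTER_CUBIC))
E
```

```text
green 4355 [ -7.99243674 -29.40322733 172.72377258] [  4.81051503  40.1270903  256.05396403]
208.37129801317317
-32 10 [ -7.8   4.8  -1.5 205.9]
-24 404 [ -7.8   4.8  -1.5 208.3]
-16 402 [ -7.1   4.7  -1.2 208.4]
-8 404 [ -6.6   4.6  -1.  208.4]
0 440 [ -6.5   4.5  -1.  208.5]
8 453 [ -7.7   4.8  -1.5 208.5]
16 521 [ -7.7   4.8  -1.5 208.4]
24 547 [ -8.    4.7  -1.6 208.5]
32 579 [ -8.    4.5  -1.7 208.5]
40 350 [ -7.7   4.5  -1.6 208.1]
tcp local -0.21103818356475837 0.0242651624918205
```

View pics/c9.png

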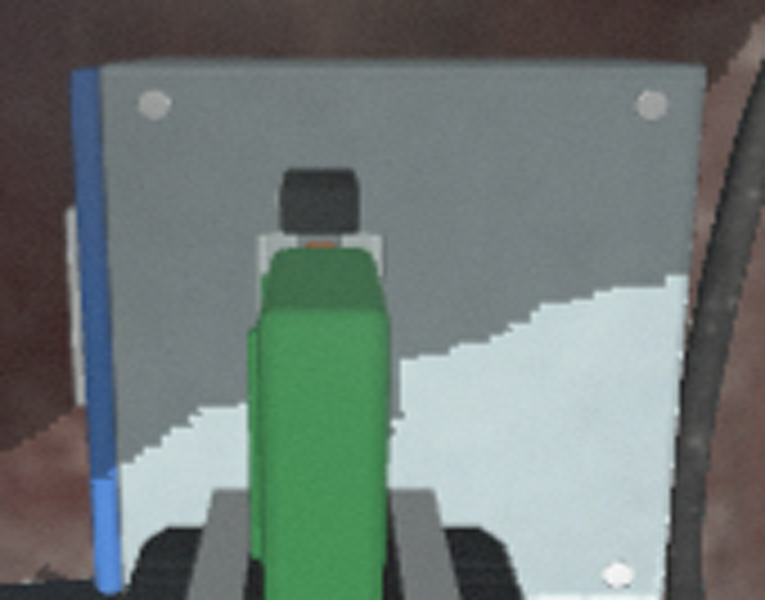

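Call:
jog_arm([
  {"delta_rot":[0,0,0],"travel":[-0.02,0,-1.5],"grip":255},
  {"delta_rot":[0,0,0],"travel":[-0.02,0,-3],"grip":255},
  {"delta_rot":[0,0,0],"travel":[-0.02,0,-3.7],"grip":255},
  {"delta_rot":[0,0,0],"travel":[-0.02,0,-4.1],"grip":255},
  {"delta_rot":[0,0,0],"travel":[-0.02,0,-4.5],"grip":255},
  {"delta_rot":[0,0,0],"travel":[-0.02,0,-4.9],"grip":255},
  {"delta_rot":[0,0,0],"travel":[-0.02,0,-5.2],"grip":255},
  {"delta_rot":[0,0,0],"travel":[-0.02,0,-5.2],"grip":255},
  {"delta_rot":[0,0,0],"travel":[-0.02,0,-5.2],"grip":255},
])

```text
clock: 14.1
position: [0.5447, 0.2781, 0.3005]
ee_rot: [180.0, 0.0, 85.2]
force: [-0.1, 0.2, -0.8]
gripper_width: 0.0113
```

```bash
python3 chan.py 10; python3 rel.py 10
```

```text
[0.54473295 0.27811715 0.3004526 ] [1.79971839e+02 2.83302611e-02 8.52180740e+01] [-0.1087604   0.18819485 -0.84986279] 14.1
roof 19092 (array([556.2, 283.3]), array([108.8, 116.5]), 84.8)
chan 437 (array([545.5, 298.4]), array([38.6, 20.9]), 84.6) 0.10675843896161219
3 37 x -11.7 8.6 z 105.8
9 41 x -12.2 8.5 z 106.0
15 40 x -12.1 8.4 z 105.5
21 42 x -12.0 8.8 z 105.8
27 78 x -11.9 8.8 z 105.8
33 10 x -11.7 8.1 z 106.0
39 141 x -7.9 4.6 z 106.8
[]
[]
green 4393 [ -8.80978235 -29.47063078 119.03048147] [  3.95299595  39.71305806 201.76808149]
154.47474396801422
-32 25 [ -8.6   4.   -2.3 153.6]
-24 414 [ -8.6   3.9  -2.3 154.4]
-16 405 [ -7.5   3.8  -1.8 154.6]
-8 400 [ -7.4   3.7  -1.8 154.6]
0 429 [ -7.3   3.7  -1.8 154.6]
8 457 [ -8.6   3.9  -2.3 154.6]
16 526 [ -8.5   3.9  -2.3 154.6]
24 550 [ -8.8   3.8  -2.5 154.6]
32 593 [ -8.7   3.7  -2.5 154.6]
40 312 [ -8.7   3.6  -2.5 154.2]
tcp local -0.7175321226751924 -0.15481066328245802
```

View pics/w10.png

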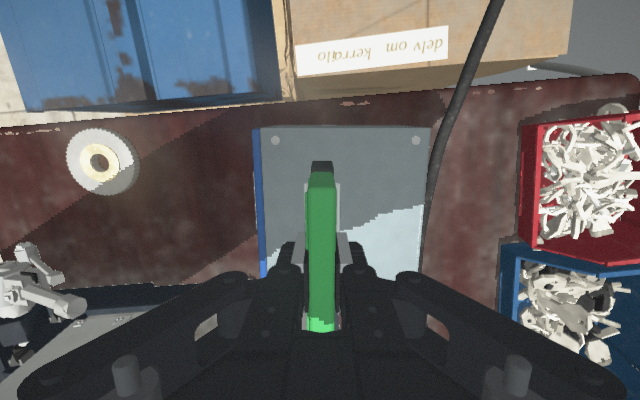

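Call:
jog_arm([
  {"delta_rot":[0,0,0],"travel":[0.05,0,-0.3],"grip":255},
  {"delta_rot":[0,0,0],"travel":[0.05,0,-0.6],"grip":255},
  {"delta_rot":[0,0,0],"travel":[0.05,0,-0.9],"grip":255},
  {"delta_rot":[0,0,0],"travel":[0.05,0,-1.1],"grip":255},
  {"delta_rot":[0,0,0],"travel":[0.05,0,-1.1],"grip":255},
])

```text
clock: 14.75
position: [0.5453, 0.2781, 0.2896]
ee_rot: [179.9, 0.0, 85.2]
force: [0.6, 0.6, 5.8]
gripper_width: 0.0115
```

Call:
jog_arm([
  {"delta_rot":[0,0,0],"travel":[0,0,-0.15],"grip":255},
  {"delta_rot":[0,0,0],"travel":[0,0,-0.3],"grip":255},
  {"delta_rot":[0,0,0],"travel":[0,0,-0.3],"grip":255},
  {"delta_rot":[0,0,0],"travel":[0,0,-0.3],"grip":255},
])

```text
clock: 15.15
position: [0.5451, 0.2781, 0.2892]
ee_rot: [179.8, -0.1, 85.2]
force: [-5.1, -1.9, 19.4]
gripper_width: 0.0113
```

```bash
python3 chan.py 11; python3 rel.py 11
```

```text
[0.54509113 0.27805504 0.289165  ] [ 1.79824986e+02 -6.20285877e-02  8.52189377e+01] [-5.07089027 -1.91463286 19.399033  ] 15.15
roof 20398 (array([556.5, 286.5]), array([102. , 116.3]), 85.1)
chan 480 (array([545.6, 300.9]), array([34.3, 20.5]), 86.1) 0.11196061110838534
3 4 x -10.7 8.7 z 104.5
9 74 x -11.9 8.7 z 105.8
15 71 x -11.7 8.5 z 106.1
21 65 x -12.1 8.5 z 106.4
27 89 x -12.1 8.4 z 106.6
33 12 x -11.4 8.3 z 112.2
39 138 x -7.9 4.8 z 114.8
[]
[]
green 4406 [ -8.1601602  -29.01747029 107.64441204] [  4.63150589  39.98726748 190.99133034]
143.15688221482077
-32 15 [ -7.9   4.6  -1.7 141.8]
-24 401 [ -7.9   4.6  -1.7 143.1]
-16 409 [ -7.8   4.5  -1.7 143.2]
-8 417 [ -6.8   4.4  -1.2 143.3]
0 429 [ -6.7   4.3  -1.2 143.3]
8 449 [ -7.9   4.6  -1.6 143.3]
16 535 [ -7.9   4.6  -1.6 143.2]
24 549 [ -8.2   4.5  -1.8 143.2]
32 585 [ -8.1   4.4  -1.8 143.2]
40 332 [ -8.    4.3  -1.9 142.8]
tcp local -0.3993308680119513 -0.1963462023122582
```

View pics/w11.png

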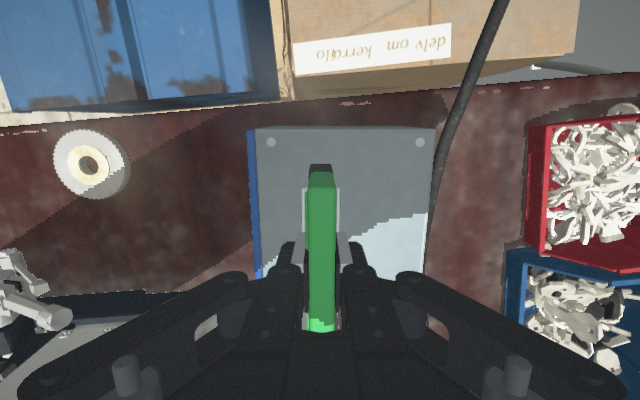

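Call:
jog_arm([
  {"delta_rot":[0,0,0],"travel":[0,0,0],"grip":255},
  {"delta_rot":[0,0,0],"travel":[0,0,0],"grip":255},
])

```text
clock: 15.5
position: [0.5451, 0.2781, 0.2891]
ee_rot: [179.8, -0.1, 85.2]
force: [-4.6, -1.0, 19.6]
gripper_width: 0.0114
```

```bash
python3 - <<'E'
from h import *
s=sense();print(s['position'],s['force'],s['gripper_width'],np.abs(s['qd']).max())
print(close_job())
E
```

```text
[0.54507721 0.27805299 0.28913997] [-4.61998678 -0.99069913 19.64271455] 0.011404935802666936 0.14381387812946891
the job is handed in; nothing more can be done
None
```

I pushed the drawer fully shut, then moved the green label holder from its stand into the channel behind the lip. I pressed it down to its stop and handed the job in at about 15.5 s with the gripper still holding it there.

**Last checks**
- **Drawer:** it hit a hard stop at about 16 N, and the wrist picture showed its front flush with the cabinet. I saw the padlock inside before closing but could not see it afterwards.
- **Holder depth:** the top of the bar measured 143.2 mm above the desk; 143 mm means fully down. The upward force rose from 6 to about 20 N over the last 0.4 mm, so the bar is on its end pieces.
- **Alignment:** the holder sat within about 0.3 mm of the channel's centre across its width in the same picture, and the tool was vertical.
- **Label:** I judged its direction from the first scene picture, where the white side faced the pliers. I turned the holder about 61° so that side faces the way of the drawer front. The arm hid the label at the end, so I did not see it again.
- **Loose items:** the arm never touched the pliers, key fob or cutter wheel. Nothing looked moved in the pictures where each one showed, but I did not measure their positions at the end.

**What disagreed:** the three cameras put the slot up to about 2 mm apart. The `slot_mouth` network point was also about 4 mm off, so I relied on where the holder sat relative to the channel in the wrist picture.

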